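# Snap the foot cap onto the stud on the repair stall's rotary jig

## Robot

A 6-joint arm with a two-finger parallel gripper is mounted at the origin on the work surface. World frame = base frame: x ahead of the robot, y to its left, z up, the work surface at z = 0. Lengths are in m, angles in rad, forces in N, time in s.
With the tool pointing down it reaches from about 0.325 to 0.775 m from the base axis. Payload 5.5 kg.
Tool frame: the origin (TCP) lies between the finger pads; the fingertips stand 8 mm ahead of it and the grasp point (between the pads) lies 11 mm behind it (tcp_to_tips is the distance from the TCP to the fingertips, in m); z points along the fingers, y is the line along which they close (so a half turn about z gives the same grasp; the last joint's range is limited). The gripper opens to 88 mm and grips with 3 to 60 N. Pads are 20 mm wide; open, the fingers measure 115 mm over their backs; the gripper's body (75 mm by 178 mm) begins 61 mm behind the grasp point.
Start: joints at [-1.345, 0.091, 1.231, -0, 1.82, -0.057], TCP at [0.167, -0.576, 0.231] pointing down, gripper open.
Joint ranges: [-2.87, 2.87], [-0.86, 2.18], [0.17, 2.46], [-1.51, 4.65], [0.06, 2.69], [-2.65, 2.65]. Speed limits (rad/s): [2.57, 2.57, 3.01, 3.14, 3.14, 3.14].

## Interface

Orientations are given as a unit quaternion [w, x, y, z].
In Python, from bench import * gives the robot as it stands. Calls block until the motion is done:
- move_to(position, orientation): joint-space move of the TCP to a pose.
- move_l(position, speed=0.15, orientation=None): straight line of the TCP; orientation=None keeps the orientation; speed is the mean speed in m/s.
- movej(angles): joint-space move.
- gripper_open() and close(): open the fingers fully, or close them until they stop; the grip force is fixed at half the most.
- hold(seconds).
- inverse_kinematics(position, orientation): joint angles nearest the present ones, or None.
- state(): the state.
- get_image(name): name is "scene" or "top" or "wrist"; returns a dict with "frame" (480x640x3 uint8, blue, green, red), "depth" (480x640 float32, m along the optical axis (not along the pixel's ray), 0 where there is no reading), "camera_matrix" (3x3 intrinsics, pixels), "view" (4x4, takes a point from world to camera coordinates). Camera axes: x right, y up, looking along -z (the intrinsics and any distortion apply to the point x, -y, -z); pixel columns grow to the right and rows downward; lengths in m; the calibration is good to about 2 mm. A picture is of the moment at which its call begins.
A pose or a line that the arm cannot do raises IKError and nothing moves.
- job_done(): hands the job in; it is judged then, once.
The state is a dict: "time": time; "joint_pos": joint angles; "dq": joint speeds; "joint_torque": joint torques, N m; "ee_pos": TCP position; "ee_rot": TCP orientation; "ft_force": force on the tool from outside, world axes, zero at the start; "moment": the same for the moment, N m; "finger_gap": finger opening in m; "finger_force": force on a finger pad.
Only numpy, scipy, OpenCV 4.12 (cv2) and the standard library are available. Lean on these libraries where they do the work, as an engineer would, in place of code of your own. Each camera call takes 0.05 s, during which the arm holds its last target. There are 200 camera calls.

## Task

Turn the rotary jig one click counter-clockwise (seen from above) so that its bare snap stud stops at the fixed pointer; only then take the tall hollow foot cap from the red tin and press it straight down onto that stud until it clicks, and keep pressing after the click so that it sits fully home. Finish while still holding the cap pressed firmly down with the gripper; leave the flat lid in the tin and the round polish tin on the table undisturbed.

Things in the scene. Friction and masses are not known exactly. Their poses are not given: they have to be found in the camera images.
- jig: Grey fixed round base of the rotary jig, 224 mm across, 20 mm high; origin at the centre of its underside, on the turret's vertical axis. Its -x axis points at the pointer, a small upright steel block on a foot that sticks out of the base (to 150 mm from the axis, 62 mm high).
- hub (a point): Centre of the turret's top face, 50 mm above the table (a hub rises 10 mm over it). The turret is an aluminium disc 210 mm across with six stations 60 degrees apart: the bare stud, an empty station on each side of it, then two finished studs with caps fixed on (75 mm from the axis, tops 90 mm above the table), and opposite the bare stud the handle.
- turret (a joint): Turn of the turret, rad, growing counter-clockwise seen from above. Sprung detents at -1.047, 0 and +1.047: let go within about 0.3 rad of one, it pulls itself in. It starts at the -1.047 detent. At 0 the bare stud stands at the pointer (on the jig's -x axis). Passing the hump between detents takes about 3 N at the handle. Stops at -1.25 and +1.25.
- handle (a point): Point in the grip of the turret's handle, a fixed upright dark wooden round post 16 mm in diameter on a thin steel stem, 85 mm from the turret's axis, opposite the bare stud. This point is 74 mm above the table; the wood reaches from 63 to 95 mm above the table. It moves with the turret; gripped lightly from above it can be led along its arc, turning in the fingers.
- stud: The bare steel snap stud on the turret, 75 mm from its axis: a round pedestal 34 mm in diameter rising 18 mm above the disc, with a 19 mm thick post with tapered tip standing 15 mm above the pedestal, and four small sprung lugs round the post. Origin at the centre of the pedestal's foot, 50 mm above the table, z up. It moves with the turret.
- seat (a point): Centre of the top face of the bare stud's pedestal (the seat for the cap's rim), at the foot of the post, 68 mm above the table; z up. It moves with the turret.
- cap: Loose black plastic foot cap, 12-sided, 36 mm across, 22 mm tall, domed top, open underneath, about 20 g; lies open side down in the tin. Origin at the centre of its rim (underside), z up. Bore clears the post by 1 mm all round. The rim meets the lugs 10 mm above the seat and takes 6 to 14 N to pass them; the force drops about 7 mm above the seat, and in the last 3 mm the cap snaps down onto the seat.
- lid: A different part, not wanted: flat black plastic disc lid, 48 mm across and 12 mm high, in the same tin; origin at the centre of its underside.
- tray: Low red open tin on the table, 130 mm (x) by 210 mm (y), rim 12 mm high, walls 3 mm, floor 5 mm thick; origin at the centre of its underside. The cap and the lid lie in it side by side.
- polish: Dark closed polish tin, 72 mm across and 32 mm high, bystander; origin at the centre of its underside.
Mind the look-alikes: they are no part of the job. What is shaped like the cap but green or turquoise is not meant.

How it is judged:
On the way, in this order (a step that is already met when the one before it is completed fails the run):
1. the turret has been indexed so that the bare stud stands at the pointer, with the cap not yet on it (value of joint turret between -0.1 and 0.1 rad and velocity of joint turret between -0.1 and 0.1 rad/s and distance between cap and seat above 0.03 m), for 0.2 s.
2. the cap has clicked over the stud's lugs, with the stud at the pointer (z of cap in the frame of seat below 0.002 m and horizontal distance between cap and seat below 0.004 m and angle between the z axis of cap and the z axis of seat, either way round below 0.12 rad and angle between cap's own z axis and vertical below 0.3 rad and value of joint turret between -0.1 and 0.1 rad), for 0.2 s.
At the end, for the whole second after the job is handed in: The cap's rim is within 2 mm of the seat and 4 mm of the stud's axis, upright within 0.12 rad, the turret within 0.1 rad of the pointer position, and the gripper is still touching the cap and pressing it down onto the stud with more than 3 N through the last second (all of step 2 and contact force between cap and stud above 3 N and contact force between the fingers and cap above 2 N); the arm keeps its last pose, push and grip.
It fails at once if the flat lid is taken or shoved more than 30 mm (distance of lid from where it was at the start of the episode above 0.03 m).
It fails at once if the polish tin is shoved more than 30 mm (distance of polish from where it was at the start of the episode above 0.03 m).
It also fails if it takes over 72 s, if anything falls off the work surface, if the arm or the gripper's body presses on something with over 40 N, if the wrist force passes 120 N, or if a joint passes its speed limit or range.

## Working session

There is one attempt and no reset: what is moved stays moved. The work goes in short steps, each a Python script; the robot and the scene stay as the last script left them, time stands still between calls to the robot, and variables do not carry over. Pictures are saved under pics/ and viewed, at most 10 in all, crops included, and the job is handed in when it is done.

```bash
mkdir -p pics; ls
cat > h.py <<'E'
from bench import *
import numpy as np, cv2
def ray(im,u,v):
    K=im["camera_matrix"];V=np.array(im["view"]);R=V[:3,:3];t=V[:3,3]
    d=np.array([(u-K[0][2])/K[0][0],-(v-K[1][2])/K[1][1],-1.0])
    return -R.T@t, R.T@d
def onz(im,u,v,z):
    o,d=ray(im,u,v); return o+d*(z-o[2])/d[2]
def dep(im,u,v):
    o,d=ray(im,u,v); return o+d*float(im["depth"][int(v),int(u)])
def proj(im,p):
    V=np.array(im["view"]);c=V[:3,:3]@np.array(p)+V[:3,3];K=im["camera_matrix"]
    return K[0][0]*c[0]/-c[2]+K[0][2], K[1][1]*-c[1]/-c[2]+K[1][2]
E
python3 - <<'E'
from h import *
for n in("top","scene"):
    im=get_image(n);cv2.imwrite(f"pics/{n}0.png",im["frame"]);print(n,im["camera_matrix"],im["view"],(im["depth"]>0).mean())
s=state();print(s)
E
```

```text
pics
top [[566.06069021   0.         324.35068343]
 [  0.         566.06069021 251.12003598]
 [  0.           0.           1.        ]] [[-0.00170416 -0.99999569  0.00239173 -0.10117342]
 [ 0.99945788 -0.0016246   0.03288322 -0.56345295]
 [-0.03287919  0.00244647  0.99945634 -0.9747648 ]
 [ 0.          0.          0.          1.        ]] 0.9960904947916667
scene [[520.17477794   0.         327.73139968]
 [  0.         520.17477794 243.91769177]
 [  0.           0.           1.        ]] [[-0.10163897  0.9947304   0.01345201  0.18391656]
 [-0.7834226  -0.08836727  0.61517498  0.38602146]
 [ 0.61312197  0.05198714  0.78827583 -1.29102653]
 [ 0.          0.          0.          1.        ]] 0.9960677083333334
{'time': 0.1, 'joint_pos': array([-1.34473291e+00,  9.17886233e-02,  1.23175283e+00, -2.57901130e-05,
        1.81979260e+00, -5.67014566e-02]), 'dq': array([-1.30593213e-05, -1.30860742e-03, -2.53071682e-03,  2.24599012e-03,
       -1.88617772e-03,  7.63800766e-04]), 'joint_torque': array([ 2.96740851e-03, -4.47859240e+01, -4.07569063e+01,  6.99766818e-02,
        2.84103630e-02, -1.15431999e-04]), 'ee_pos': array([ 0.16734076, -0.57593416,  0.22962404]), 'ee_rot': array([-8.66522286e-04,  9.90022212e-01,  1.40908701e-01, -8.60989448e-05]), 'ft_force': array([0.27053984, 0.16899057, 0.66856699]), 'moment': array([-0.04893942, -0.01010909,  0.00908643]), 'finger_force': 0.0, 'finger_gap': 0.08787978217668459}
```

View pics/top0.png

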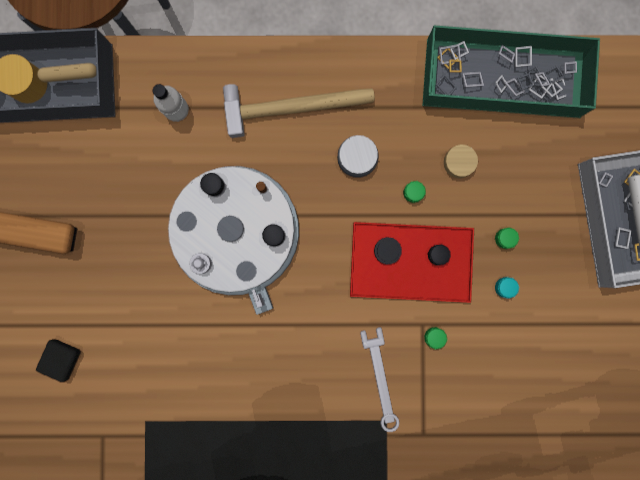

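View pics/scene0.png

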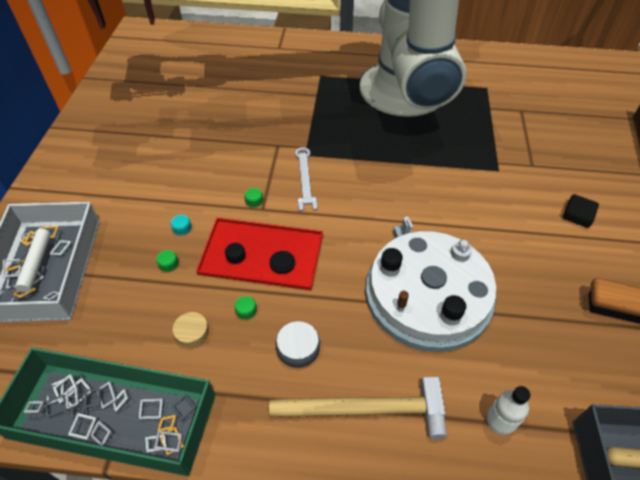

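The top view, where up is +x and left is +y, shows:
- Hub at (230,229), bare stud at (201,264), pointer at (260,298) and handle at (262,187).

Candidates for the cap:
- **Small tall black part in the red tin:** (440,255).
- **Flat lid, larger:** (388,250).
- **Fixed caps on the turret:** (212,185) and (274,236).
- **Green or turquoise decoys:** (415,192), (508,238), (436,338) and (508,288).
- **Black cube:** (58,360).

I choose (440,255) and will check it in a wrist close-up.

```bash
cat > meas.py <<'E'
from h import *
im=get_image("top");f=im["frame"];hsv=cv2.cvtColor(f,cv2.COLOR_BGR2HSV)
def blob(mask,u,v,r):
    m=np.zeros(mask.shape,np.uint8);m[v-r:v+r,u-r:u+r]=mask[v-r:v+r,u-r:u+r]
    n,l,s,c=cv2.connectedComponentsWithStats(m.astype(np.uint8))
    k=1+np.argmax(s[1:,4]);return c[k],s[k,4],s[k,:4]
dark=(hsv[...,2]<60)
red=((hsv[...,0]<8)|(hsv[...,0]>172))&(hsv[...,1]>150)&(hsv[...,2]>80)
for n,m,u,v,r,z in[("cap",dark,440,255,18,.027),("lid",dark,388,250,22,.017),("tray",red,412,262,75,.006),
  ("hub",hsv[...,2]<150,230,229,20,.06),("handle",(hsv[...,1]>90),262,187,10,.095),("fc1",dark,212,185,16,.09),("fc2",dark,274,236,16,.09),
  ("emp1",hsv[...,2]<150,187,221,13,.05),("emp2",hsv[...,2]<150,246,271,13,.05)]:
    c,a,b=blob(m,u,v,r);p=onz(im,*c,z);print(n,c.round(1),a,b,p.round(4),dep(im,*c)[2].round(3))
print("stud",onz(im,201,264,.083),"pointer",onz(im,260,290,.062))
cv2.imwrite("pics/crop0.png",cv2.resize(f[150:330,150:490],None,fx=2.3,fy=2.3,interpolation=cv2.INTER_CUBIC))
E
python3 meas.py
```

```text
cap [438.6 254.6] 356 [428 245  22  20] [ 0.5564 -0.2972  0.027 ] 0.024
lid [387.2 250.4] 546 [374 238  27  26] [ 0.5641 -0.2106  0.017 ] 0.018
tray [412.2 263.1] 8177 [350 222 124  81] [ 0.5422 -0.2553  0.006 ] 0.002
hub [230.3 228.7] 578 [217 215  28  28] [0.5989 0.0531 0.06  ] 0.062
handle [260.9 186.7] 79 [256 182  10  11] [ 0.6632 -0.0011  0.095 ] 0.993
fc1 [212.3 184.4] 416 [201 173  24  23] [0.6678 0.0774 0.09  ] 0.089
fc2 [273.4 235.1] 370 [263 225  22  21] [ 0.5864 -0.0205  0.09  ] 0.09
emp1 [186.2 221.1] 313 [176 212  21  19] [0.6125 0.1284 0.05  ] 0.048
emp2 [245.8 270.7] 321 [236 261  21  20] [0.5296 0.0287 0.05  ] 0.052
stud [0.54048209 0.09626045 0.083     ] pointer [0.49787078 0.0037547  0.062     ]
```

View pics/crop0.png

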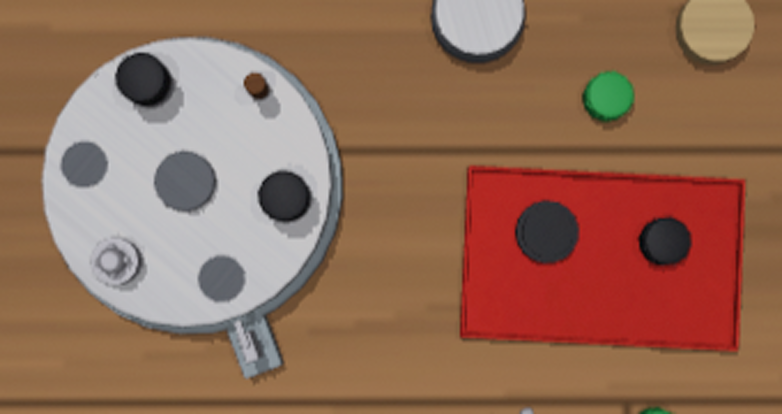

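The crop confirms the choice: the small domed black part at (665,241) is the cap and the wider flat one at (547,232) is the lid. Next I turn the turret by gripping the handle and leading it along its arc.

```bash
cat >> h.py <<'E'
from scipy.spatial.transform import Rotation as Rot
def down(a):
    y=np.array([np.cos(a),np.sin(a),0]);z=np.array([0,0,-1.]);x=np.cross(y,z)
    q=Rot.from_matrix(np.c_[x,y,z]).as_quat();return [q[3],q[0],q[1],q[2]]
AX=np.array([.599,.0533]);H0=np.radians(-40.2)
def hp(a,z,r=.085): return [AX[0]+r*np.cos(a),AX[1]+r*np.sin(a),z]
E
cat > turn.py <<'E'
from h import *
best=None
for o in(np.pi/2,-np.pi/2):
    qs=[inverse_kinematics(hp(H0+t,.068),down(H0+t+o)) for t in np.radians([0,30,60])]
    print(o,[None if q is None else q.round(2) for q in qs])
    if all(q is not None for q in qs) and (best is None or abs(np.array(qs)[:,5]).max()<best[0]): best=(abs(np.array(qs)[:,5]).max(),o)
o=best[1]
move_to(hp(H0,.16),down(H0+o)); move_l(hp(H0,.068),.12); 
close(); s=state();print(s["finger_gap"],s["finger_force"],s["ft_force"],s["time"])
for t in np.linspace(0,60,9)[1:]:
    a=H0+np.radians(t); move_l(hp(a,.068),.05,down(a+o))
    s=state();print(t,s["ft_force"].round(1),round(s["finger_gap"],4))
hold(.3);gripper_open();hold(.3);move_l(hp(a,.17),.2)
print(state()["time"]);im=get_image("top");cv2.imwrite("pics/t1.png",im["frame"][120:340,150:500])
E
python3 turn.py
```

```text
1.5707963267948966 [array([-0.05,  0.29,  1.3 , -0.  ,  1.56, -0.92]), array([ 0.01,  0.34,  1.23, -0.  ,  1.57, -1.39]), array([ 0.07,  0.34,  1.23, -0.  ,  1.57, -1.85])]
-1.5707963267948966 [array([-0.05,  0.29,  1.3 , -0.  ,  1.56,  2.22]), array([ 0.01,  0.34,  1.23, -0.  ,  1.57,  1.76]), array([ 0.07,  0.34,  1.23, -0.  ,  1.57,  1.3 ])]
0.015292128812671715 30.00002368586138 [ 1.93780053  0.98625658 -1.01800948] 4.8667
7.5 [ 0.4 -1.6 -0.4] 0.0155
15.0 [ 2.3 -3.5 -1.2] 0.0152
22.5 [ 4.4 -4.2 -1.1] 0.0153
30.0 [ 6.1 -1.6 -2.3] 0.0153
37.5 [ 6.2  1.3 -2.1] 0.0153
45.0 [ 7.1  2.4 -2.8] 0.0155
52.5 [ 6.5  2.5 -3.6] 0.0158
60.0 [ 7.   1.4 -3.3] 0.0153
10.3083
```

```bash
python3 - <<'E'
from h import *
for a in(115,-65):
    print(a,[q if (q:=inverse_kinematics([.5564,-.2972,z],down(np.radians(a)))) is None else q.round(2) for z in(.018,.2)], inverse_kinematics([.525,.03,.09],down(np.radians(a))))
a=np.radians(115) ; q=inverse_kinematics([.5564,-.2972,.2],down(a))
if abs(q[5])>2.4: a=np.radians(-65)
move_to([.5564,-.2972,.18],down(a));hold(.3)
w=get_image("wrist");t=get_image("top");s=get_image("scene")
for n,i in(("w",w),("t",t),("s",s)): cv2.imwrite(f"pics/{n}2.png",i["frame"])
np.save("w2.npy",w,allow_pickle=True);np.save("t2.npy",t,allow_pickle=True);np.save("s2.npy",s,allow_pickle=True)
print(state()["time"],state()["ft_force"])
E
python3 - <<'E'
import cv2,numpy as np
w=cv2.imread("pics/w2.png");t=cv2.imread("pics/t2.png")[140:330,150:320]
t=cv2.resize(t,(429,480),interpolation=cv2.INTER_CUBIC);cv2.imwrite("pics/wt2.png",np.hstack([cv2.resize(w,(371,278)).copy() if 0 else cv2.copyMakeBorder(cv2.resize(w,(371,278)),0,202,0,0,0),t]))
E
```

```text
115 [array([-0.54,  0.23,  1.45, -0.  ,  1.46, -2.55]), array([-0.54,  0.17,  1.2 , -0.  ,  1.77, -2.55])] [-7.62078070e-03 -9.06756827e-02  1.66151727e+00 -4.44089210e-16
  1.57075107e+00 -2.01474942e+00]
-65 [array([-0.54,  0.23,  1.45, -0.  ,  1.46,  0.59]), array([-0.54,  0.17,  1.2 , -0.  ,  1.77,  0.59])] [-7.62078070e-03 -9.06756827e-02  1.66151727e+00 -4.44089210e-16
  1.57075107e+00  1.12684323e+00]
12.9 [ 0.34776407 -0.68677879  0.25573377]
```

View pics/wt2.png

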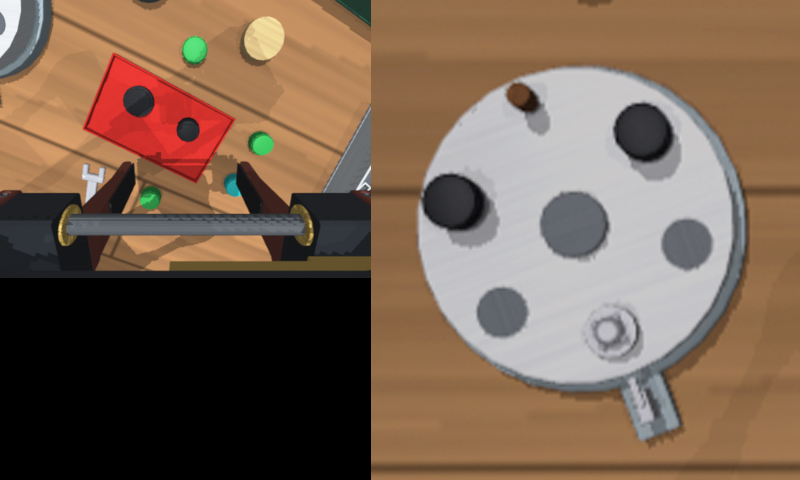

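The turret has indexed: the stud, at (610,332) in the composite, now stands at the pointer. The wrist view shows the small cap at (188,130) beside the wider lid at (139,101). Next I refine the cap and stud positions from these views.

```bash
cat > m2.py <<'E'
from h import *
w,t,s=[np.load(f"{n}2.npy",allow_pickle=True).item() for n in "wts"]
def blob(mask,u,v,r):
    m=np.zeros(mask.shape,np.uint8);m[v-r:v+r,u-r:u+r]=mask[v-r:v+r,u-r:u+r]
    n,l,st,c=cv2.connectedComponentsWithStats(m);k=1+np.argmax(st[1:,4]);return c[k],st[k]
V=lambda i:cv2.cvtColor(i["frame"],cv2.COLOR_BGR2HSV)[...,2]
c,st=blob(V(w)<75,324,224,35);print("cap wrist",c,st,onz(w,*c,.02),onz(w,*c,.027))
c,st=blob(V(w)<75,240,174,45);print("lid wrist",c,st,onz(w,*c,.017))
sc=1/2.526
P={}
for n,x,y,th,z,r in[("hub",573,225,150,.06,18),("fcR",642,132,60,.09,16),("fcL",453,202,60,.09,16),("eR",687,244,150,.05,13),("eL",502,312,150,.05,13)]:
    u,v=150+(x-371)*sc,140+y*sc;c,st=blob(V(t)<th,int(u),int(v),r);P[n]=onz(t,*c,z)[:2];print(n,c.round(1),st,P[n].round(4))
ax=np.mean([P["hub"],(P["fcR"]+P["eL"])/2,(P["fcL"]+P["eR"])/2],0)
ang=[np.degrees(np.arctan2(*(P[k]-ax)[::-1]))+d for k,d in(("eR",-60),("eL",60),("fcR",-120),("fcL",120))]
ang=[a%360 for a in ang];print("axis",ax,"stud ang",ang);a=np.radians(np.mean(ang));print("stud",ax+.075*np.array([np.cos(a),np.sin(a)]))
u,v=150+(610-371)*sc,140+332*sc;print("stud px",u,v,onz(t,u,v,.083))
us,vs=proj(s,[*(ax+.075*np.array([np.cos(a),np.sin(a)])),.083]);print("scene pred",us,vs)
img=s["frame"].copy();cv2.drawMarker(img,(int(round(us)),int(round(vs))),(0,0,255),0,6)
u0,v0=int(us)-40,int(vs)-40
A=cv2.resize(img[v0:v0+80,u0:u0+80],(400,400))
B=t["frame"].copy();p=proj(t,[*(ax+.075*np.array([np.cos(a),np.sin(a)])),.083]);print(p);B=B[int(p[1])-40:int(p[1])+40,int(p[0])-40:int(p[0])+40]
B=cv2.resize(B,(400,400));cv2.circle(B,(int((p[0]-int(p[0])+40.5)*5),int((p[1]-int(p[1])+40.5)*5)),3,(0,0,255),-1)
cv2.imwrite("pics/m2.png",np.hstack([A,B]))
E
python3 m2.py
```

```text
cap wrist [323.96974652 223.41128373] [ 305  203   39   41 1223] [ 0.55759034 -0.30081187  0.02      ] [ 0.55916469 -0.2999902   0.027     ]
lid wrist [238.89158879 174.4911215 ] [ 213  149   53   52 2140] [ 0.56533384 -0.21431951  0.017     ]
hub [230.3 228.6] [217 216  28  27 577] [0.5991 0.0533]
fcR [257.6 192.2] [247 181  22  23 359] [0.6552 0.0048]
fcL [182.4 219.9] [171 209  24  22 403] [0.611  0.1249]
eR [274.6 236.1] [265 227  20  20 312] [ 0.5871 -0.0191]
eL [201.5 263.2] [192 254  20  20 316] [0.5422 0.1026]
axis [0.59893956 0.05327154] stud ang [np.float64(200.71809076050752), np.float64(199.03236825356117), np.float64(199.2716195007701), np.float64(200.45742656702203)]
stud [0.52840453 0.02778015]
stud px 244.6159936658749 271.4330958036421 [0.52842892 0.02618235 0.083     ]
scene pred 419.58775895921724 231.9779644566322
(np.float64(243.62073825336367), np.float64(271.44999192409847))
```

View pics/m2.png

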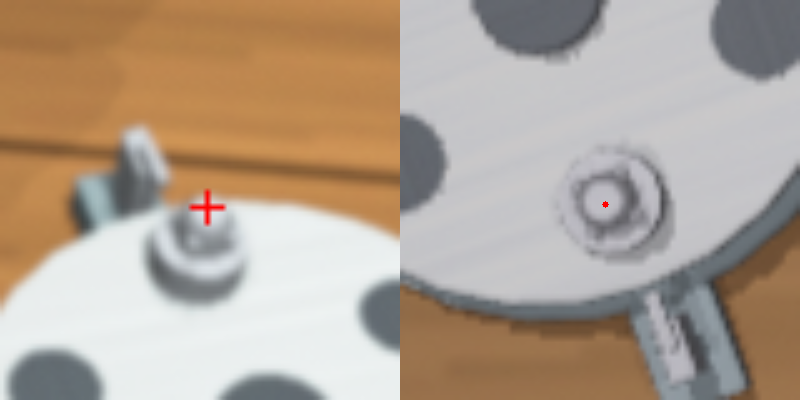

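Run:
```python
from h import *
A,B=np.radians(115),np.radians(-65)
def shot(n): hold(.3);w=get_image("wrist");np.save(n+".npy",w,allow_pickle=True);return w
move_to([.5564,-.2972,.18],down(A));shot("capA")
move_to([.528,.0275,.225],down(A));a=shot("stA")
move_to([.528,.0275,.225],down(B));b=shot("stB")
print(state()["time"])
c=[]
for w in(a,b):
    u,v=map(int,proj(w,[.528,.0275,.075]));print(u,v)
    c.append(cv2.resize(w["frame"][v-50:v+50,u-50:u+50],(400,400),interpolation=cv2.INTER_CUBIC))
cv2.imwrite("pics/st.png",np.hstack(c))
for n in("w2","capA"):
    w=np.load(n+".npy",allow_pickle=True).item();V=cv2.cvtColor(w["frame"],cv2.COLOR_BGR2HSV)[...,2]
    u,v=map(int,proj(w,[.558,-.299,.02]));m=np.zeros(V.shape,np.uint8);m[v-36:v+36,u-36:u+36]=V[v-36:v+36,u-36:u+36]<75
    cc=max(cv2.findContours(m,0,1)[0],key=cv2.contourArea);mo=cv2.moments(cc);x,y=mo["m10"]/mo["m00"],mo["m01"]/mo["m00"]
    print(n,x,y,mo["m00"],cv2.boundingRect(cc),onz(w,x,y,.02),onz(w,x,y,.016),np.linalg.inv(w["view"])[:3,3])
```

```text
20.5
321 228
319 225
w2 323.9647092441777 223.40377196742392 1166.5 (305, 203, 39, 41) [ 0.55759476 -0.30080473  0.02      ] [ 0.55669518 -0.30127417  0.016     ] [ 0.62822273 -0.26394796  0.33405004]
capA 316.2666950233943 220.92017581171132 1175.5 (298, 201, 38, 41) [ 0.55412298 -0.30233463  0.02      ] [ 0.55503195 -0.30195686  0.016     ] [ 0.48275768 -0.33199478  0.33404847]
```

View pics/st.png

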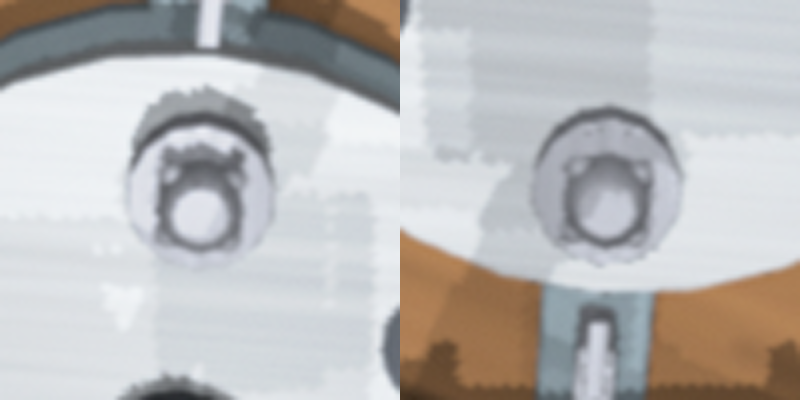

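Run:
```python
from h import *
r={}
for n,(u0,v0),pts in(("stA",(321,228),[(199,215,.083),(200,196,.068)]),("stB",(319,225),[(208,212,.083),(206,194,.068)])):
    w=np.load(n+".npy",allow_pickle=True).item()
    for x,y,z in pts:
        p=onz(w,u0-50+(x+.5)/4-.5,v0-50+(y+.5)/4-.5,z);r.setdefault(z,[]).append(p);print(n,z,p.round(4))
for z in r:print(z,np.mean(r[z],0).round(4))
```

```text
stA 0.083 [0.5285 0.027  0.083 ]
stA 0.068 [0.5282 0.0271 0.068 ]
stB 0.083 [0.5285 0.0268 0.083 ]
stB 0.068 [0.5285 0.0272 0.068 ]
0.083 [0.5285 0.0269 0.083 ]
0.068 [0.5283 0.0272 0.068 ]
```

The two opposite wrist views agree to within 0.5 mm on the stud at (0.5284, 0.0270). Averaging the two cap views puts the cap at (0.5558, -0.3016). Now I grasp it.

Run:
```python
from h import *
B=np.radians(-65);c=[.5558,-.3016]
move_to([*c,.09],down(B));move_l([*c,.018],.08);print(state()["ft_force"].round(1))
close();s=state();print(s["finger_gap"],s["finger_force"],s["ft_force"].round(1))
move_l([*c,.12],.15)
move_to([.5284,.027,.14],down(B));hold(.3)
w=get_image("wrist");t=get_image("top");np.save("w3.npy",w,allow_pickle=True)
s=state();print(s["finger_gap"],s["time"],s["ft_force"],s["ee_pos"])
f=w["frame"];cv2.imwrite("pics/w3.png",np.hstack([cv2.resize(f,(480,360)),cv2.resize(t["frame"][190:310,190:296],(318,360))]))
```

```text
[ 1.4 -0.3  0.1]
0.03582108928014165 29.99991410120856 [0.7 0.3 0.2]
0.035651328735893766 26.2333 [-0.22883056 -0.22384164  0.47722589] [0.52850676 0.02656189 0.13990356]
```

View pics/w3.png

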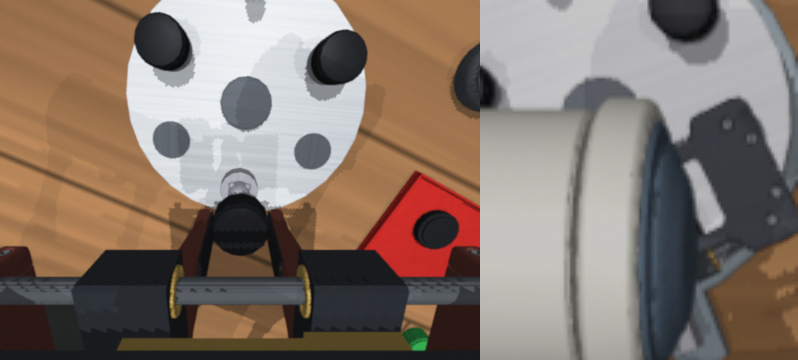

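The wrist view shows the cap held upright between the fingers at about (241,225), with the stud at (238,184) just behind it and the lid still in the tin at (437,229). I now lower in small steps with force monitoring.

Run:
```python
from h import *
move_l([.5284,.027,.100],.08)
z=.100
while z>.0805:
    z-=.0015;move_l([.5284,.027,z],.03);s=state();f=s["ft_force"]
    print(round(z,4),s["ee_pos"].round(4),f.round(1),round(s["finger_gap"],4))
    if f[2]>30 or np.hypot(f[0],f[1])>10: break
print(s["time"])
```

```text
0.0985 [0.5286 0.027  0.099 ] [ 0.6  0.5 -0.6] 0.0358
0.097 [0.5284 0.027  0.097 ] [ 0.6 -0.7 -0.7] 0.0355
0.0955 [0.5283 0.027  0.0953] [ 0.1  0.6 -1.5] 0.0357
0.094 [0.5283 0.027  0.0938] [-0.2  0.3 -1. ] 0.0355
0.0925 [0.5284 0.027  0.0925] [-0.1  0.3  0.3] 0.0357
0.091 [0.5289 0.027  0.0919] [-1.   0.8  4.6] 0.0359
0.0895 [0.5292 0.027  0.091 ] [ 0.1 -0.   6.9] 0.0358
0.088 [0.5287 0.027  0.0884] [ 0.4 -1.1  2.4] 0.0356
0.0865 [0.5279 0.0271 0.085 ] [ 1.9  1.  -4.4] 0.0357
0.085 [0.5277 0.0271 0.0837] [ 1.1  0.9 -6. ] 0.0355
0.0835 [0.5283 0.027  0.0835] [ 0.  -0.3 -3.5] 0.0355
0.082 [0.5287 0.0269 0.0829] [-1.5 -1.   2.2] 0.0358
0.0805 [0.5288 0.0267 0.0828] [-4.2 -0.6  9. ] 0.0358
30.1333
```

The force peaked at 6.9 N, dropped and snapped, and contact returned at 0.0828, so the cap has clicked. I press a little further, hold and check.

Run:
```python
from h import *
for z in(.079,.0775): move_l([.5284,.027,z],.02);hold(.5);s=state();print(s["ee_pos"].round(4),s["ft_force"].round(1),s["finger_gap"],s["finger_force"])
hold(1);s=state();print(s["ee_pos"].round(4),s["ft_force"].round(1),s["time"])
i=get_image("scene");w=get_image("wrist")
u,v=map(int,proj(i,[.5284,.027,.08]))
cv2.imwrite("pics/end.png",np.hstack([cv2.resize(i["frame"][v-60:v+60,u-60:u+60],(360,360),interpolation=cv2.INTER_CUBIC),cv2.resize(w["frame"],(440,360))]))
```

```text
[0.529  0.0266 0.0828] [-8.2 -2.1 17. ] 0.035509202758438475 30.008167059277184
[0.529  0.0265 0.0827] [-12.   -2.6  22.3] 0.03585577500360627 30.01459045393858
[0.529  0.0265 0.0827] [-11.1  -2.1  22.9] 32.6333
```

View pics/end.png

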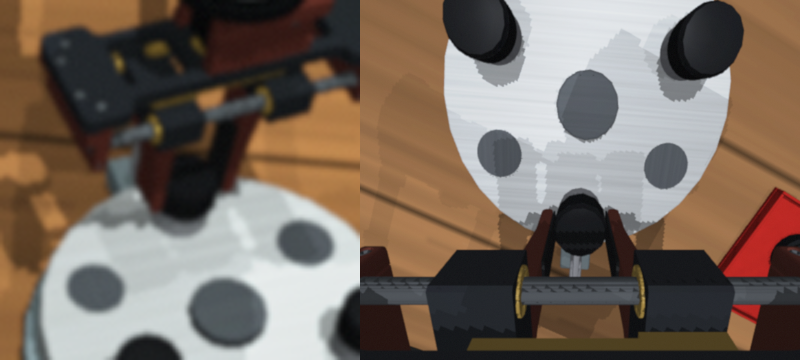

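The cap sits down on the pedestal and the turret is still at the pointer. The height holds steady at 0.0827 while the push rises from 9 to 23 N, so it is fully home without slipping.

```bash
python3 -c "
from h import *
print(job_done())"
```

```text
the job is handed in; nothing more can be done
None
```

The job is handed in: the turret was turned one click counter-clockwise to the pointer, then the cap was clicked onto the stud and is still held down with about 23 N at the wrist; the lid and polish tin were not touched, and the run took about 33 s of the 72 s allowed.

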